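# Hold a feeler blade in a sprung clamp

### The arm

A 6-joint arm with a two-finger parallel gripper is mounted at the origin on the work surface. World frame = base frame: x ahead of the robot, y to its left, z up, the work surface at z = 0. Lengths are in m, angles in rad, forces in N, time in s.
With the tool pointing down it reaches from about 0.25 to 0.85 m from the base axis. Payload 12.5 kg.
Tool frame: the origin (TCP) lies midway between the tips of the shut fingers; the grasp point (between the pads) lies r.pinch_z behind it (r.pinch_z is the distance from the TCP to the grasp point, in m); z points along the fingers, y is the direction in which the jaws open and shut (so a half turn about z gives the same grasp; the last joint's range is limited). The gripper opens to 93 mm and grips with 3 to 60 N. Pads are 15 mm wide; open, the fingers measure 128 mm over their backs; the gripper's body (75 mm by 188 mm) begins 65 mm behind the grasp point.
Start: joints at [-1.399, 0.351, 1.652, -0, 1.139, -0.085], TCP at [0.14, -0.532, 0.219] pointing down, gripper open.
Joint ranges: [-2.75, 2.75], [-0.79, 2.1], [0.01, 2.65], [-1.57, 4.71], [0.07, 3.14], [-2.87, 2.87]. Speed limits (rad/s): [2.22, 2.22, 2.79, 3.14, 3.14, 3.14].

### API

Orientations are given as a 3x3 rotation matrix whose columns are the frame's x, y, z axes.
In Python, from station import readout, viewer, finish_job, r gives the robot as it stands.
- The arm moves only by the shell command python3 -m inch 'ROWS' [OPENING]. ROWS is JSON, one flat list of numbers, 6 for each row, row after row: the shift along the tool's x, y, z in mm, then the turn, a rotation vector about the tool's x, y, z in rad. In form: [x, y, z, ax, ay, az, x, y, z, ax, ay, az, ...]. A call has exactly 10 rows; each row shifts and turns the pose as measured when the row begins, along the tool's axes as they then stand; what a row does not reach is not made up. A row lasts 1/12 s, in which the tool goes at most 41.7 mm and 7.16 degrees, less where a joint would pass 70% of its speed; a pose out of reach is approached as far as the arm can. A call is refused whole if a number of a shift passes 41.7 or a number of a turn 0.125, either way. A call with a gripper value outside its range is refused whole. OPENING is the finger opening in mm, from 0 to 93, set as the call begins (- or left out, the last holds). The fingers move at their own pace and stop on an object; the grip force is fixed at half the most. Time passes only in rows, so rows that do not move let the fingers close, or fill a call up. It gives the time, the measured TCP pose, the force and the opening at its end, in the units of the state.
- readout.observe(): the state, without advancing time (a new reading comes with each control period).
- viewer.camera(name): name is "scene" or "top"; returns a dict with "image" (384x512x3 uint8, blue, green, red), "fx", "fy", "cx", "cy" (pixels), "D" ([k1, k2, p1, p2, k3] as OpenCV has them; the pictures are not rectified), "R" (3x3) and "t" (3): a world point X has camera coordinates R X + t. Camera axes: x right, y down, z forward; pixel columns grow to the right and rows downward; lengths in m; the calibration is good to about 2 mm. A picture is of the moment at which its call begins. There is no depth.
- finish_job(): hands the job in, once; it reports no verdict.
Trained networks look in the newest picture that a camera, given by its name, has taken for a name from the list of things; names that differ only in an ending like _2 or _b are one class to them, and where a whole thing is asked for, a point or a joint stands for the part that bears it (a point fixed in the world has none). Each returns a list of dicts, best first, with "score" (0 to 1); they miss things now and then, are a little off and sometimes report something else, mostly with a low value. They report only what shows in the picture. A call takes as long as a camera call.
- viewer.trace(camera, thing): "mask" (384x512 bool, what is visible of it).
- viewer.spot_point(camera, thing): "at" ([x, y, z] in m, in the coordinates of the camera as it stood for that picture, good to about 4 mm: a listed point, or the origin of a listed thing).
The state is a dict: "clock": time; "joint_pos": joint angles; "qvel": joint speeds; "effort": joint torques, N m; "eef_pos": TCP position; "eef_rot": TCP orientation; "ft_force": force on the tool from outside, world axes, zero at the start; "wrist_torque": the same for the moment, N m; "finger_gap": opening from 0.0 (shut) to 1.0 (fully open).
Only numpy, scipy, OpenCV 4.12 (cv2) and the standard library are available. Lean on these libraries where they do the work, as an engineer would, in place of code of your own. Each camera call takes 0.05 s, during which the arm holds its last target.

### The job

Pick up the red-handled feeler blade and slide it, flat and straight, in between the two plates of the sprung clamp until it drags snugly between them and the front edge of the plates lies over the blue band on the blade. Finish while still gripping the feeler and holding it still at that depth, so that a fitter can adjust the clamp; do not put it down or let go. Leave the screwdriver, the oil bottle and the blue bin where they are.

Things in the scene. Friction and masses are not known exactly. Their poses are not given: they have to be found in the camera images.
- feeler: Feeler gauge lying on the bench: red square-edged handle 90 long x 26 wide x 30 high mm with a blue rear end, and a flat steel blade 100 x 20 x 3 mm with a blue band, straight out of the handle's front. Origin: centre of the handle's underside; x along the handle towards the blade, z up. Handle spans x -45 to 45 mm, blade x 45 to 145 mm, its middle 15 mm above the underside. About 0.12 kg.
- feeler_tip (a point): Middle of the tip of the feeler's blade, 145 mm ahead of the feeler's origin and 15 mm above its underside; axes as the feeler.
- clamp: Sprung clamp bolted to the bench: blue foot 150 x 110 x 8 mm, grey block, steel lower plate 90 x 90 mm, its flat top 45 mm above the bench; over it a 12 mm aluminium pressure plate of the same outline. The plates are 1 mm apart; their front 18 mm flare to a mouth 13 mm high. Origin: on the bench, 45 mm behind the plates' front edge; x points from the mouth into the clamp, as the blade goes; z up.
- clamp_mouth (a point): Middle of the mouth at the plates' front edge, 46.5 mm above the bench: the height of the blade's mid-thickness when it lies flat in the gap. Axes as the clamp. The front edge lies over the blue band when the blade tip is 37 to 53 mm beyond this point along x.
- pressure_plate (a joint): Lift of the aluminium pressure plate in m: 0 at rest (1 mm gap), about 0.002 with the blade flat in the gap, at most 0.010. Spring and weight press it down with about 5 N: the blade lifts it as it slides in and then drags, with about 3 to 15 N.
- screwdriver: Bystander: screwdriver with a rounded red handle 90 x 28 x 28 mm with a blue rear end and a round steel shaft 7 mm thick, 110 mm long, lying on the bench. Origin: centre of the handle's underside; x towards the tip.
- oil: Bystander: white oil bottle with a red cap, 44 mm across, 110 mm high, standing on the bench; origin: centre of its underside.
- bit_bin: Bystander: open blue bin 80 x 90 x 45 mm on the bench; origin: centre of its underside.
- feeler_grip (a point): Good place to grip the feeler: middle of the handle's section, 22 mm ahead of its origin, 15 mm above the underside; pinch across the 26 mm width with some 30 N (the balance point is about 13 mm further forward). Axes as the feeler.
- feeler_band (a point): Middle of the blue band round the blade, 45 mm behind the tip; the band is 16 mm wide (37 to 53 mm behind the tip). Axes as the feeler.
- post_mid (a point): Midway between the tops of the clamp's two guide posts, 57 mm behind the plates' front edge, 90 mm above the bench. The posts (10 mm thick, springs and brass nuts 18 mm) stand 37 mm either side of it and pass through the pressure plate; the blade goes between them.

How it is judged:
On the way, in this order (a step that is already met when the one before it is completed fails the run):
1. the feeler is lifted clear of the bench in the gripper, the clamp still at rest (height (world z) of feeler above 0.015 m and contact force between the fingers and feeler above 1 N and value of joint pressure_plate below 0.0007 m), for 0.2 s.
2. the blade has entered the gap from the front and lifts the pressure plate (x of feeler_tip in the frame of clamp_mouth between 0.02 and 0.054 m and value of joint pressure_plate above 0.001 m and contact force between feeler and clamp above 1 N), for 0.1 s.
At the end, for the whole second after the job is handed in: Blade tip 36 to 54 mm beyond the plates' front edge, within 25 mm of the middle and 0.22 rad of straight, lifting the pressure plate over 1 mm (clamp contact over 2 N), fingers gripping the feeler (over 2 N), handle over 15 mm above the bench, slower than 20 mm/s (x of feeler_tip in the frame of clamp_mouth between 0.036 and 0.054 m and y of feeler_tip in the frame of clamp_mouth between -0.025 and 0.025 m and angle between the x axis of feeler and the x axis of clamp, either way round below 0.22 rad and value of joint pressure_plate above 0.001 m and contact force between feeler and clamp above 2 N and contact force between the fingers and feeler above 2 N and height (world z) of feeler above 0.015 m and linear speed of feeler below 0.02 m/s); the arm keeps its last pose, push and grip.
It fails at once if the screwdriver was moved by more than 30 mm (distance of screwdriver from where it was at the start of the episode above 0.03 m).
It fails at once if the oil bottle was moved by more than 30 mm (distance of oil from where it was at the start of the episode above 0.03 m).
It fails at once if the blue bin was moved by more than 30 mm (distance of bit_bin from where it was at the start of the episode above 0.03 m).
It also fails if it takes over 35 s, if anything falls off the work surface, if the arm or the gripper's body presses on something with over 40 N, if the wrist force passes 120 N, or if a joint passes its speed limit or range.

## Working session

There is one attempt and no reset: what is moved stays moved. The work goes in short steps, Python scripts to look and compute and a shell command to move; the robot and the scene stay as the last step left them, time stands still between calls to the robot, and variables do not carry over. Pictures are saved under pics/ and viewed, and the job is handed in when it is done.

```bash
ls; mkdir -p pics; cat > h.py <<'E'
import numpy as np, cv2
from station import readout, viewer, r
def snap(n,f):
    c=viewer.camera(n); cv2.imwrite('pics/'+f,c['image']); return c
def toworld(c,p): return np.array(c['R']).T@(np.array(p)-np.array(c['t']))
E
python3 - <<'E'
from h import *
print(r.pinch_z, readout.observe())
for n in('scene','top'):
    c=snap(n,n+'0.png')
    for th in ('feeler','feeler_tip','feeler_grip','feeler_band','clamp','clamp_mouth','post_mid','screwdriver','oil','bit_bin'):
        for d in viewer.spot_point(n,th)[:2]: print(n,th,round(d['score'],2),toworld(c,d['at']).round(4))
E
```

```text
pics
0.0188 {'clock': 0.0, 'joint_pos': array([-1.39859229e+00,  3.51238772e-01,  1.65243305e+00, -4.70736728e-06,
        1.13909443e+00, -8.45818084e-02]), 'qvel': array([ 1.22790520e-03,  7.77212841e-04, -3.12931135e-05,  7.70207067e-04,
       -1.60353826e-04,  1.05436119e-03]), 'effort': array([-1.18952194e-03, -4.97319674e+01, -2.85257542e+01,  6.98486553e-02,
        2.57191173e-02, -8.66212736e-05]), 'eef_pos': array([ 0.13965853, -0.53161285,  0.21809663]), 'eef_rot': array([[ 9.67210790e-01,  2.53974893e-01, -2.05312645e-04],
       [ 2.53974958e-01, -9.67210104e-01,  1.15550404e-03],
       [ 9.48885509e-05, -1.16976025e-03, -9.99999311e-01]]), 'ft_force': array([ 0.36896969, -0.18348906, -0.18859841]), 'wrist_torque': array([-0.03957485, -0.04713401,  0.00855695]), 'finger_gap': 1.0021184441961102}
scene feeler 0.96 [ 0.4876 -0.2261  0.0032]
scene feeler_tip 0.81 [ 0.6196 -0.2792  0.0139]
scene feeler_grip 0.82 [ 0.5096 -0.2331  0.014 ]
scene feeler_band 0.84 [ 0.5832 -0.2626  0.0168]
scene clamp 0.93 [ 0.6593 -0.0018  0.0035]
scene clamp 0.67 [ 0.6247 -0.2791  0.0147]
scene clamp_mouth 0.94 [0.6168 0.005  0.0469]
scene post_mid 0.83 [0.6692 0.0039 0.0891]
scene post_mid 0.29 [ 0.5869 -0.2619  0.0167]
scene screwdriver 0.63 [0.4197 0.2416 0.0029]
scene oil 0.57 [ 0.7125  0.2549 -0.0013]
scene bit_bin 0.79 [ 0.711  -0.2454 -0.0026]
top feeler 0.75 [ 0.4899 -0.2258  0.0017]
top feeler_tip 0.75 [ 0.6253 -0.2862  0.0164]
top feeler_grip 0.92 [ 0.5119 -0.234   0.0111]
top feeler_band 0.75 [ 0.5838 -0.2639  0.0166]
top clamp 0.86 [ 0.6631  0.0036 -0.0014]
top clamp_mouth 0.67 [0.6124 0.0041 0.0525]
top clamp_mouth 0.31 [ 0.5112 -0.2307  0.011 ]
top post_mid 0.55 [0.6704 0.0015 0.0893]
top screwdriver 0.68 [ 0.4898 -0.2297  0.0007]
top screwdriver 0.67 [0.4211 0.2403 0.0009]
top oil 0.75 [0.7134 0.2581 0.0012]
top oil 0.31 [0.6133 0.0072 0.0473]
top bit_bin 0.91 [ 7.085e-01 -2.439e-01  2.000e-04]
```

View pics/top0.png

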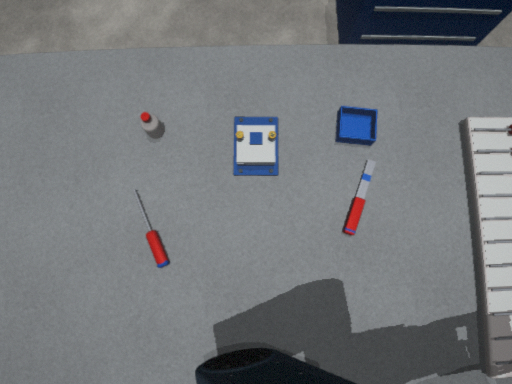

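View pics/scene0.png

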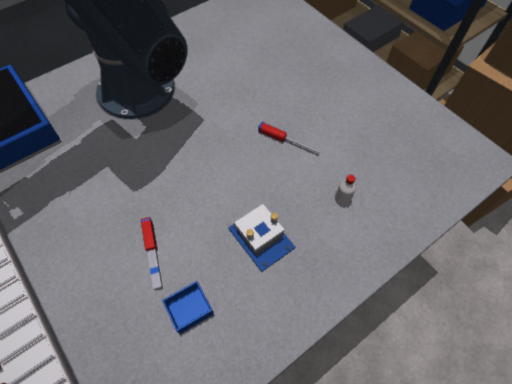

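The top view shows the feeler handle at (355,215) and its tip at (371,160). The clamp is at (256,145) and looks square to the world x axis. Next I'll get the yaws from masks.

```bash
cat >> h.py <<'E'
def px2plane(c,uv,z):
    K=np.array([[c['fx'],0,c['cx']],[0,c['fy'],c['cy']],[0,0,1]])
    n=cv2.undistortPoints(np.array(uv,float).reshape(-1,1,2),K,np.array(c['D'],float)).reshape(-1,2)
    R=np.array(c['R']);o=-R.T@np.array(c['t']); d=np.c_[n,np.ones(len(n))]@R
    return o+d*((z-o[2])/d[:,2])[:,None]
def maskpts(c,m,z):
    v,u=np.nonzero(m); return px2plane(c,np.c_[u,v],z)[:,:2]
def colour(c,lo,hi,m=None):
    return cv2.inRange(cv2.cvtColor(c['image'],cv2.COLOR_BGR2HSV),lo,hi)>0
E
python3 - <<'E'
from h import *
for n in('scene','top'):
    c=viewer.camera(n)
    for th,z in(('feeler',.017),('clamp',.008)):
        m=viewer.trace(n,th)
        for d in m[:1]:
            p=maskpts(c,d['mask'],z); q=p-p.mean(0)
            w=np.linalg.svd(q,full_matrices=False)[2][0]
            print(n,th,d['score'],len(p),p.mean(0),'pca',np.arctan2(w[1],w[0]),'rect',cv2.minAreaRect((p*1000).astype(np.float32)))
            if th=='feeler':
                hsv=cv2.cvtColor(c['image'],cv2.COLOR_BGR2HSV)
                red=((hsv[...,0]<8)|(hsv[...,0]>172))&(hsv[...,1]>150)&d['mask']
                a=w if w[0]>0 else -w; s=q@a
                print('ends',p.mean(0)+a*s.min(),p.mean(0)+a*s.max(), 'red mean',maskpts(c,red,.025).mean(0))
            else:
                hsv=cv2.cvtColor(c['image'],cv2.COLOR_BGR2HSV)
                b=(hsv[...,0]>100)&(hsv[...,0]<130)&(hsv[...,1]>120)&d['mask']
                print('foot',cv2.minAreaRect((maskpts(c,b,.008)*1000).astype(np.float32)))
                y=(hsv[...,0]>15)&(hsv[...,0]<32)&(hsv[...,1]>120)&d['mask']
                k,_,st,ce=cv2.connectedComponentsWithStats(y.astype(np.uint8))
                for i in range(1,k): print('nut',st[i][4],px2plane(c,ce[i],.085))
    cv2.imwrite(f'pics/z_{n}.png',cv2.resize(c['image'][100:250,200:400] if n=='top' else c['image'][190:340,120:320],None,fx=4,fy=4,interpolation=cv2.INTER_CUBIC))
E
```

```text
scene feeler 0.86 688 [ 0.52968468 -0.24151259] pca -0.367322945369035 rect ((533.6074829101562, -243.67115783691406), (29.306594848632812, 195.21949768066406), 68.44466400146484)
ends [ 0.4427394  -0.20805721] [ 0.62492722 -0.27816064] red mean [ 0.4957712  -0.22812942]
scene clamp 0.56 2375 [0.66971315 0.00570895] pca -0.19854711685154341 rect ((668.85498046875, 12.33181381225586), (153.08261108398438, 131.14422607421875), 0.074714794754982)
foot ((671.663330078125, 2.4507408142089844), (107.99514770507812, 145.17982482910156), 88.88851928710938)
nut 25 [[0.67198815 0.04055718 0.085     ]]
nut 30 [[ 0.67063011 -0.03338514  0.085     ]]
top feeler 0.78 818 [ 0.52537873 -0.24129906] pca 2.7653154870642176 rect ((536.226318359375, -245.56210327148438), (31.319549560546875, 189.51589965820312), 68.33174896240234)
ends [ 0.44808716 -0.21076098] [ 0.6243412  -0.28039937] red mean [ 0.49271318 -0.227716  ]
top clamp 0.82 2690 [0.66762525 0.00124319] pca 3.130793217881427 rect ((669.4522705078125, 1.6820220947265625), (112.27830505371094, 156.5218048095703), 89.59426879882812)
foot ((669.439208984375, 2.349700927734375), (107.52655029296875, 146.11270141601562), 89.11187744140625)
nut 35 [[0.67358546 0.03955964 0.085     ]]
nut 24 [[ 0.67140512 -0.03405975  0.085     ]]
```

View pics/z_top.png

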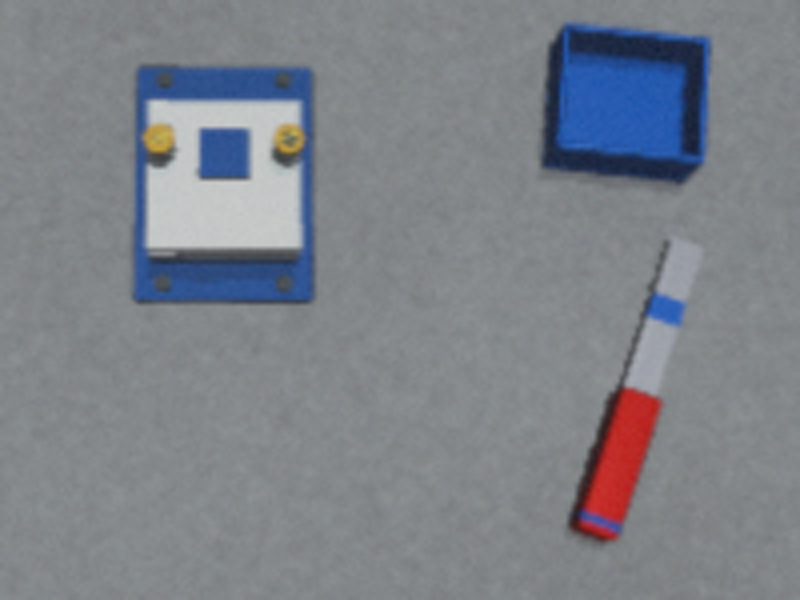

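View pics/z_scene.png

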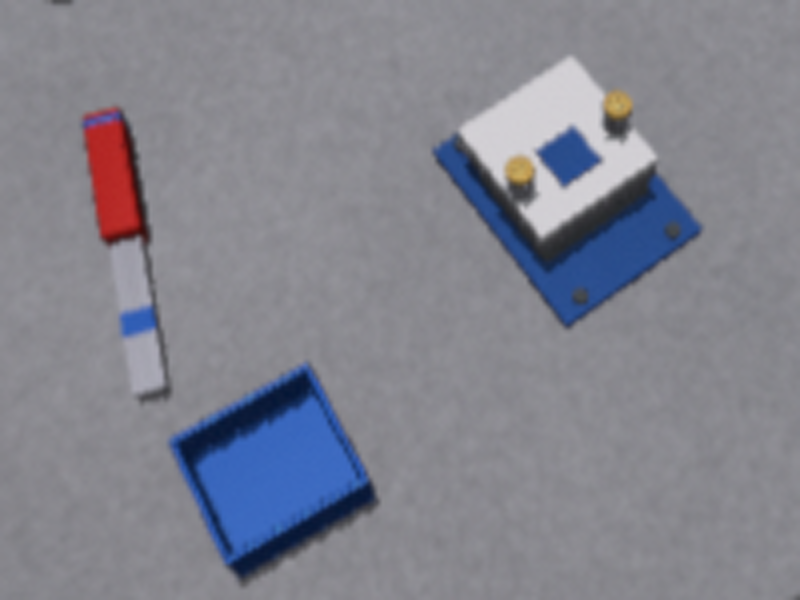

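```bash
cat >> h.py <<'E'
def goto(x,y,z,yaw):
    "remaining move in tool axes (mm, rad)"
    from scipy.spatial.transform import Rotation as Ro
    s=readout.observe(); R=np.array(s['eef_rot']);p=np.array(s['eef_pos'])
    T=np.array([[np.cos(yaw),np.sin(yaw),0],[np.sin(yaw),-np.cos(yaw),0],[0,0,-1]])
    print('t',round(s['clock'],2),'p',p.round(4),'yaw',np.arctan2(R[1,0],R[0,0]).round(4),'F',np.round(s['ft_force'],1),'gap',round(93*s['finger_gap'],1))
    print('shift(tool)',(R.T@(np.array([x,y,z])-p)*1000).round(1),'turn',Ro.from_matrix(R.T@T).as_rotvec().round(4))
E
python3 -m inch '[40,-18,5,0,0,0,40,-18,5,0,0,0,40,-18,5,0,0,0,40,-18,5,0,0,0,40,-18,5,0,0,0,40,-18,5,0,0,0,40,-18,5,0,0,0,40,-18,5,0,0,0,40,-18,5,0,0,0,40,-18,5,0,0,0]' 93
python3 -c "
from h import *
goto(.5095,-.2341,.12,-.376)"
```

```text
clock: 2.23
eef_pos: [0.4633, -0.2727, 0.1715]
eef_rot: [[0.97, 0.243, 0.002], [0.243, -0.97, -0.006], [0.0, 0.007, -1.0]]
ft_force: [-0.1, -0.1, 1.1]
finger_gap: 1.0
t 2.23 p [ 0.4633 -0.2727  0.1715] yaw 0.2453 F [-0.1 -0.1  1.1] gap 93.0
shift(tool) [ 54.1 -26.6  51.4] turn [ 0.0062 -0.0024  0.6213]
```

```bash

python3 -m inch '[9,-4,8,0.001,0,0.1,9,-5,8,0.001,0,0.1,8,-6,8,0.001,0,0.1,8,-7,8,0.001,0,0.1,8,-7,8,0.001,0,0.1,7,-8,8,0,0,0.1,7,-8,4,0,0,0.05,0,0,0,0,0,0,0,0,0,0,0,0,0,0,0,0,0,0]'
python3 -c "
from h import *
goto(.5095,-.2341,.12,-.376)"
```

```text
clock: 3.07
eef_pos: [0.5311, -0.2224, 0.1162]
eef_rot: [[0.912, -0.411, 0.003], [-0.411, -0.912, -0.001], [0.003, -0.0, -1.0]]
ft_force: [0.3, 0.4, 0.2]
finger_gap: 0.999
t 3.07 p [ 0.5311 -0.2224  0.1162] yaw -0.423 F [0.3 0.4 0.2] gap 92.9
shift(tool) [-14.8  19.6  -3.8] turn [-0.0004 -0.0026 -0.047 ]
```

```bash

python3 -m inch '[-5,7,5,0,0,-0.015,-5,6,8,0,0,-0.015,-5,6,10,0,0,-0.015,0,0,10,0,0,0,0,0,10,0,0,0,0,0,10,0,0,0,0,0,5,0,0,0,0,0,0,0,0,0,0,0,0,0,0,0,0,0,0,0,0,0]'
python3 -c "
from h import *
goto(.5095,-.2341,.004,-.376)
c=snap('top','t1.png'); print([toworld(c,d['at']).round(4) for d in viewer.spot_point('top','feeler')[:1]])
c=snap('scene','s1.png'); print([toworld(c,d['at']).round(4) for d in viewer.spot_point('scene','feeler')[:1]])
cv2.imwrite('pics/s1z.png',cv2.resize(c['image'][160:340,80:280],None,fx=3,fy=3))
"
```

```text
clock: 3.9
eef_pos: [0.5092, -0.2366, 0.0573]
eef_rot: [[0.932, -0.361, 0.006], [-0.361, -0.932, -0.003], [0.007, 0.0, -1.0]]
ft_force: [0.7, 0.0, 0.0]
finger_gap: 1.0
t 3.9 p [ 0.5092 -0.2366  0.0573] yaw -0.3697 F [0.7 0.  0. ] gap 93.0
shift(tool) [-1.  -2.5 53.3] turn [ 0.0004 -0.0071  0.0063]
[array([ 0.4908, -0.2313, -0.0011])]
[array([ 0.4897, -0.2282,  0.003 ])]
```

View pics/s1z.png

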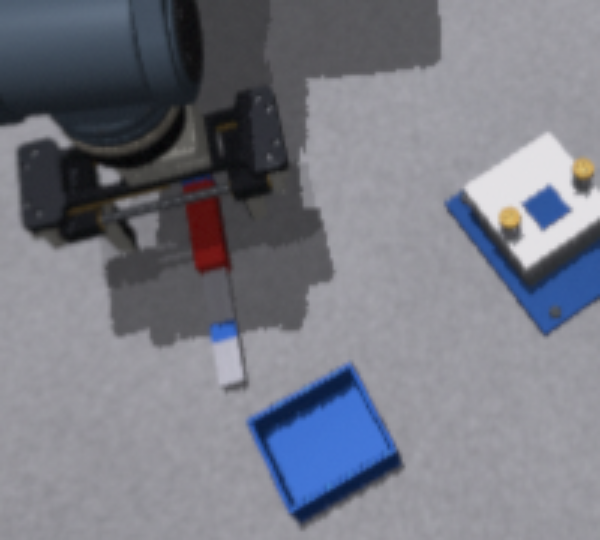

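The fingers straddle the handle, which is around (205,230) in the crop. I'll descend.

```bash

python3 -m inch '[0,-1,6,0,-0.004,0.003,0,-1,8,0,-0.003,0.003,0,0,8,0,0,0,0,0,8,0,0,0,0,0,8,0,0,0,0,0,6,0,0,0,0,0,3,0,0,0,0,0,1,0,0,0,0,0,0,0,0,0,0,0,0,0,0,0]'
python3 -c "
from h import *
goto(.5095,-.2341,.004,-.376)
"
```

```text
clock: 4.93
eef_pos: [0.5098, -0.2345, 0.0037]
eef_rot: [[0.93, -0.367, -0.001], [-0.367, -0.93, 0.0], [-0.001, 0.0, -1.0]]
ft_force: [-0.4, 0.0, -0.0]
finger_gap: 1.003
t 4.93 p [ 0.5098 -0.2345  0.0037] yaw -0.3763 F [-0.4  0.  -0. ] gap 93.2
shift(tool) [-0.4 -0.2 -0.3] turn [ 0.0003  0.0012 -0.0003]
```

```bash

python3 -m inch '[0,0,0,0,0,0,0,0,0,0,0,0,0,0,0,0,0,0,0,0,0,0,0,0,0,0,0,0,0,0,0,0,0,0,0,0,0,0,0,0,0,0,0,0,0,0,0,0,0,0,0,0,0,0,0,0,0,0,0,0]' 10
python3 -c "
from h import *
goto(.5095,-.2341,.07,-.376)
"
```

```text
clock: 5.77
eef_pos: [0.5106, -0.235, 0.0053]
eef_rot: [[0.93, -0.368, 0.001], [-0.368, -0.93, -0.001], [0.002, 0.001, -1.0]]
ft_force: [-0.0, 0.6, 0.5]
finger_gap: 0.332
t 5.77 p [ 0.5106 -0.235   0.0053] yaw -0.3763 F [-0.   0.6  0.5] gap 30.8
shift(tool) [ -1.3  -0.4 -64.7] turn [ 0.0007 -0.0016 -0.0003]
```

```bash

python3 -m inch '[0,0,1,0,0,0,0,0,0,0,0,0,0,0,0,0,0,0,0,0,0,0,0,0,0,0,0,0,0,0,0,0,0,0,0,0,0,0,0,0,0,0,0,0,0,0,0,0,0,0,0,0,0,0,0,0,0,0,0,0]' 0
python3 -c "
from h import *
goto(.5095,-.2341,.07,-.376)
"
```

```text
clock: 6.6
eef_pos: [0.5108, -0.2351, 0.0047]
eef_rot: [[0.93, -0.368, 0.002], [-0.368, -0.93, -0.001], [0.002, 0.001, -1.0]]
ft_force: [-0.3, 0.2, 1.3]
finger_gap: 0.275
t 6.6 p [ 0.5108 -0.2351  0.0047] yaw -0.3764 F [-0.3  0.2  1.3] gap 25.6
shift(tool) [ -1.4  -0.4 -65.3] turn [ 0.0007 -0.002  -0.0004]
```

```bash

python3 -m inch '[0,0,-4,0,0,0,0,0,-8,0,0,0,0,0,-8,0,0,0,0,0,-8,0,0,0,0,0,-8,0,0,0,0,0,-8,0,0,0,0,0,-8,0,0,0,0,0,-6,0,0,0,0,0,-3,0,0,0,0,0,0,0,0,0]'
python3 -c "
from h import *
goto(.44,.004,.036,-.02)
for n in ('top','scene'):
  c=snap(n,n+'2.png')
  for th in('feeler','feeler_tip','feeler_grip','feeler_band'): print([toworld(c,d['at']).round(4) for d in viewer.spot_point(n,th)[:1]])
"
```

```text
clock: 7.43
eef_pos: [0.5109, -0.235, 0.0733]
eef_rot: [[0.93, -0.367, 0.003], [-0.367, -0.93, -0.002], [0.003, 0.001, -1.0]]
ft_force: [0.3, -0.5, -0.7]
finger_gap: 0.276
t 7.43 p [ 0.5109 -0.235   0.0733] yaw -0.3763 F [ 0.3 -0.5 -0.7] gap 25.7
shift(tool) [-153.9 -196.3   36.6] turn [ 0.0015 -0.0032 -0.3563]
[array([ 0.7122,  0.2588, -0.0036])]
[]
[]
[array([0.4207, 0.2402, 0.0018])]
[array([ 0.4862, -0.2293,  0.0703])]
[array([ 0.62  , -0.2827,  0.0855])]
[array([ 0.5096, -0.233 ,  0.0801])]
[array([ 0.5859, -0.2631,  0.0831])]
```

View pics/scene2.png

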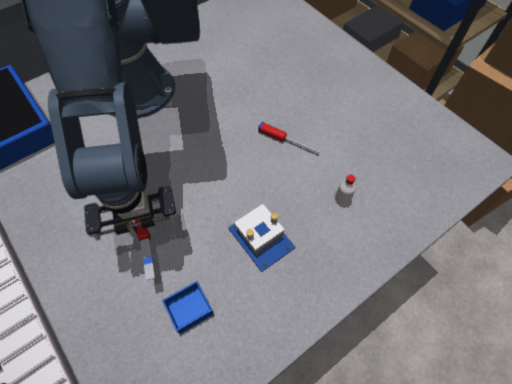

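```bash

python3 -m inch '[-10,-12,0,0,0,0,-16,-24,0,0,0,0,-18,-28,0,0,0,0,-18,-28,0,0,0,0,-18,-28,0,0,0,0,-18,-28,0,0,0,0,-18,-24,0,0,0,0,-12,-18,0,0,0,0,-6,-8,0,0,0,0,0,0,0,0,0,0]'
python3 -c "
from h import *
goto(.46,.004,.06,-.02)
"
```

```text
clock: 8.77
eef_pos: [0.4565, 0.0063, 0.0711]
eef_rot: [[0.929, -0.371, 0.004], [-0.371, -0.929, -0.003], [0.004, 0.001, -1.0]]
ft_force: [0.7, -0.1, -2.0]
finger_gap: 0.275
t 8.77 p [0.4565 0.0063 0.0711] yaw -0.3797 F [ 0.7 -0.1 -2. ] gap 25.6
shift(tool) [ 4.1  0.8 11.1] turn [ 0.0021 -0.0042 -0.3597]
```

Next I'll turn to the clamp's yaw and go down to insertion height, TCP z 0.036.

```bash

python3 -m inch '[0,0,3,0,-0.002,-0.04,0,0,5,0.001,-0.002,-0.06,0,0,5,0.001,0,-0.06,0,0,5,0,0,-0.06,0,0,5,0,0,-0.06,0,0,5,0,0,-0.05,0,0,4,0,0,-0.03,0,0,2,0,0,0,0,0,0,0,0,0,0,0,0,0,0,0]'
cat > m.py <<'E'
from h import *
import sys
goto(.46,.004,.036,-.02)
for n in ('top','scene'):
  c=snap(n,n+sys.argv[1]+'.png')
  for th in('feeler','feeler_tip','feeler_grip','feeler_band','clamp_mouth','post_mid'): print(n,th,[(round(d['score'],2),toworld(c,d['at']).round(4)) for d in viewer.spot_point(n,th)[:1]])
  cv2.imwrite(f'pics/{n}{sys.argv[1]}z.png',cv2.resize(c['image'][100:230,190:330] if n=='top' else c['image'][170:290,170:310],None,fx=5,fy=4.5 if 0 else 5,interpolation=cv2.INTER_CUBIC)[:600])
E
python3 m.py 3
```

```text
clock: 9.6
eef_pos: [0.4616, -0.0026, 0.0361]
eef_rot: [[1.0, -0.008, 0.005], [-0.008, -1.0, -0.001], [0.005, 0.001, -1.0]]
ft_force: [-0.3, 1.4, -1.6]
finger_gap: 0.279
t 9.6 p [ 0.4616 -0.0026  0.0361] yaw -0.0079 F [-0.3  1.4 -1.6] gap 25.9
shift(tool) [-1.7 -6.6  0.1] turn [ 0.001  -0.0051  0.0121]
top feeler []
top feeler_tip [(0.66, array([ 0.5876, -0.0082,  0.0456]))]
top feeler_grip []
top feeler_band [(0.42, array([ 0.5405, -0.0026,  0.0441]))]
top clamp_mouth [(0.66, array([0.6146, 0.007 , 0.0503]))]
top post_mid [(0.75, array([6.721e-01, 5.000e-04, 9.000e-02]))]
scene feeler [(0.85, array([ 0.4381, -0.0045,  0.0353]))]
scene feeler_tip [(0.96, array([ 0.5791, -0.0041,  0.0463]))]
scene feeler_grip [(0.66, array([ 0.4607, -0.0013,  0.042 ]))]
scene feeler_band [(0.93, array([ 0.539 , -0.0038,  0.0493]))]
scene clamp_mouth [(0.61, array([0.6148, 0.0026, 0.0446]))]
scene post_mid [(0.63, array([ 6.697e-01, -1.000e-04,  8.920e-02]))]
```

```bash
ls pics
```

```text
s1.png
s1z.png
scene0.png
scene2.png
scene3.png
scene3z.png
t1.png
top0.png
top2.png
top3.png
top3z.png
z_scene.png
z_top.png
```

View pics/scene3z.png

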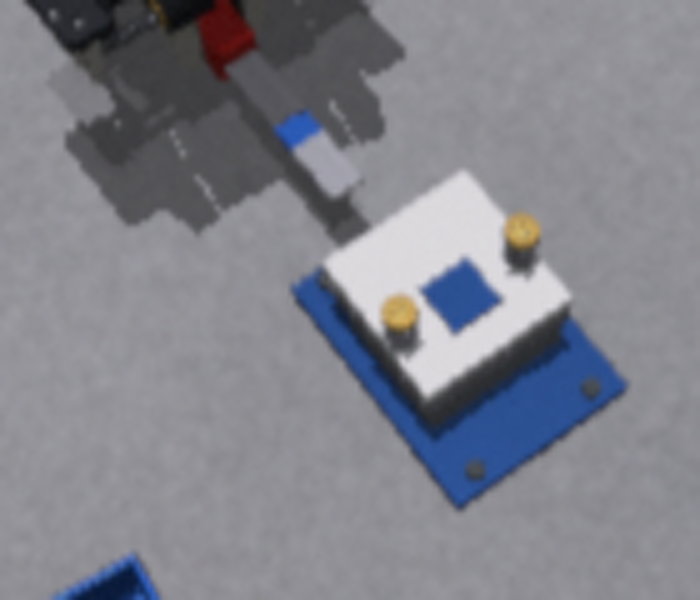

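View pics/top3z.png

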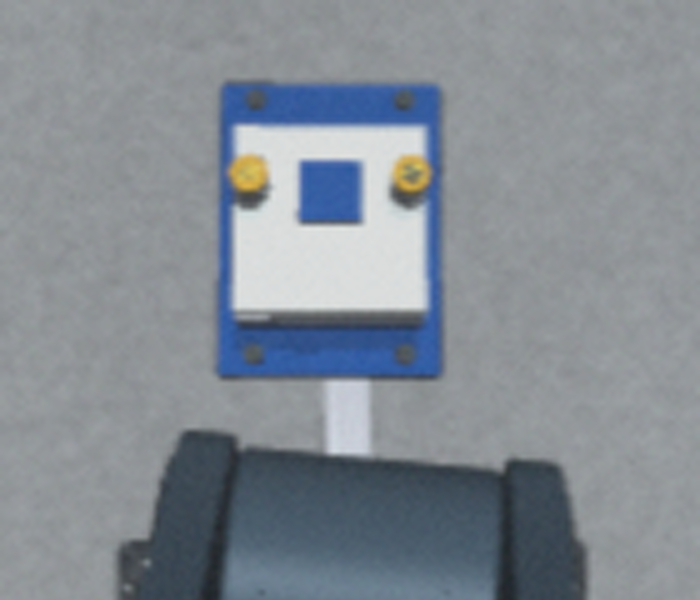

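Blade is level at about z 0.046, with the tip at (355,190) in the scene crop, about 30 mm short of the mouth. I'll centre it and approach.

```bash

python3 -m inch '[0,-2,0,0,-0.003,0.006,0,-2,0,0,-0.002,0.006,1,-2,0,0,0,0,3,0,0,0,0,0,5,0,0,0,0,0,6,0,0,0,0,0,6,0,0,0,0,0,4,0,0,0,0,0,2,0,0,0,0,0,0,0,0,0,0,0]'
python3 m.py 4
```

```text
clock: 11.13
eef_pos: [0.4922, 0.0042, 0.0361]
eef_rot: [[1.0, -0.019, 0.0], [-0.019, -1.0, -0.001], [0.0, 0.001, -1.0]]
ft_force: [0.2, -0.9, -0.5]
finger_gap: 0.277
t 11.13 p [0.4922 0.0042 0.0361] yaw -0.0193 F [ 0.2 -0.9 -0.5] gap 25.7
shift(tool) [-32.2   0.8   0.1] turn [ 0.001  -0.0003  0.0007]
top feeler []
top feeler_tip [(0.52, array([ 0.6142, -0.0017,  0.0462]))]
top feeler_grip [(0.47, array([0.6623, 0.0052, 0.0019]))]
top feeler_band [(0.73, array([6.735e-01, 5.000e-04, 8.630e-02]))]
top clamp_mouth [(0.83, array([0.6168, 0.0072, 0.0512]))]
top post_mid [(0.8, array([0.6715, 0.0007, 0.0868]))]
scene feeler [(0.79, array([0.4665, 0.005 , 0.0352]))]
scene feeler_tip [(0.79, array([0.6142, 0.0028, 0.0458]))]
scene feeler_grip [(0.74, array([0.4886, 0.0084, 0.0436]))]
scene feeler_band [(0.6, array([0.5694, 0.0048, 0.047 ]))]
scene clamp_mouth [(0.64, array([0.6157, 0.0054, 0.0494]))]
scene post_mid [(0.94, array([0.6677, 0.003 , 0.09  ]))]
```

View pics/scene4z.png

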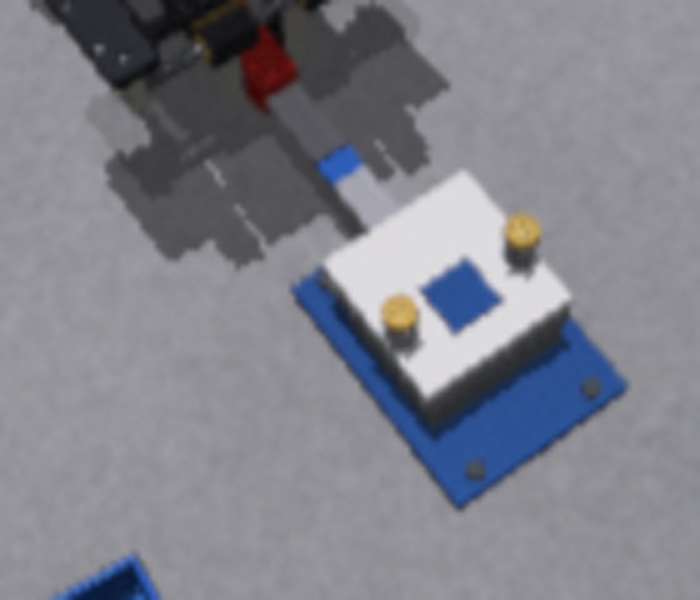

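The tip is at the mouth, around (385,215) in the crop. I'll push in gently and watch the force.

```bash

python3 -m inch '[2,0,0,0,0,0,3,0,0,0,0,0,3,0,0,0,0,0,3,0,0,0,0,0,3,0,0,0,0,0,3,0,0,0,0,0,3,0,0,0,0,0,2,0,0,0,0,0,0,0,0,0,0,0,0,0,0,0,0,0]'
python3 -c "
from h import *
goto(.537,.004,.036,-.02)"
```

```text
clock: 12.67
eef_pos: [0.5083, 0.0043, 0.0338]
eef_rot: [[1.0, -0.019, -0.019], [-0.019, -1.0, 0.0], [-0.019, 0.0, -1.0]]
ft_force: [-3.3, -0.2, 2.4]
finger_gap: 0.278
t 12.67 p [0.5083 0.0043 0.0338] yaw -0.0191 F [-3.3 -0.2  2.4] gap 25.9
shift(tool) [28.6 -0.2 -2.7] turn [0.0002 0.0188 0.0009]
```

```bash

python3 -m inch '[-1,0,-1,0,0.007,0,0,0,-1,0,0.007,0,0,0,-1,0,0.005,0,0,0,0,0,0,0,0,0,0,0,0,0,0,0,0,0,0,0,0,0,0,0,0,0,0,0,0,0,0,0,0,0,0,0,0,0,0,0,0,0,0,0]'
python3 m.py 5
```

```text
clock: 13.5
eef_pos: [0.5075, 0.0043, 0.0366]
eef_rot: [[1.0, -0.019, 0.002], [-0.019, -1.0, -0.0], [0.002, 0.0, -1.0]]
ft_force: [0.6, 0.1, -3.9]
finger_gap: 0.279
t 13.5 p [0.5075 0.0043 0.0366] yaw -0.0191 F [ 0.6  0.1 -3.9] gap 25.9
shift(tool) [-47.5   1.3   0.5] turn [ 0.0002 -0.0021  0.0009]
top feeler [(0.71, array([0.674 , 0.0047, 0.0879]))]
top feeler_tip []
top feeler_grip []
top feeler_band []
top clamp_mouth [(0.68, array([0.6149, 0.0045, 0.0487]))]
top post_mid [(0.64, array([0.6724, 0.0022, 0.0888]))]
scene feeler [(0.64, array([0.483 , 0.0024, 0.0368]))]
scene feeler_tip []
scene feeler_grip [(0.9, array([0.5062, 0.0081, 0.046 ]))]
scene feeler_band [(0.59, array([0.5863, 0.0028, 0.0476]))]
scene clamp_mouth [(0.65, array([0.6147, 0.0018, 0.0452]))]
scene post_mid [(0.9, array([0.6701, 0.0026, 0.0893]))]
```

View pics/scene5z.png

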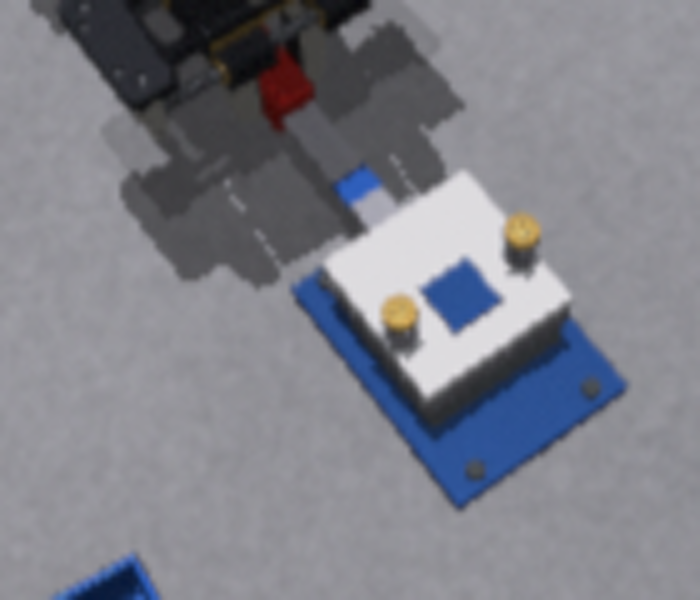

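```bash

python3 -m inch '[2,0,0,0,0,0,3,0,0,0,0,0,3,0,0,0,0,0,3,0,0,0,0,0,3,0,0,0,0,0,0,0,0,0,0,0,0,0,0,0,0,0,0,0,0,0,0,0,0,0,0,0,0,0,0,0,0,0,0,0]'
python3 -c "
from h import *
goto(.537,.004,.036,-.02)"
```

```text
clock: 15.03
eef_pos: [0.5096, 0.0048, 0.034]
eef_rot: [[0.999, -0.019, -0.027], [-0.019, -1.0, 0.001], [-0.027, -0.001, -1.0]]
ft_force: [-3.4, -0.5, -0.3]
finger_gap: 0.277
t 15.03 p [0.5096 0.0048 0.034 ] yaw -0.019 F [-3.4 -0.5 -0.3] gap 25.7
shift(tool) [27.4  0.3 -2.8] turn [-0.001   0.0273  0.001 ]
```

```bash

python3 -m inch '[0,0,-1,0,0.012,0,0,0,-1,0,0.012,0,3,0,-0.5,0,0.01,0,5,0,-0.5,0,0.008,0,6,0,-0.5,0,0.008,0,6,0,-0.5,0,0.008,0,6,0,-0.5,0,0.008,0,0,0,0,0,0.004,0,0,0,0,0,0,0,0,0,0,0,0,0]'
python3 -c "
from h import *
goto(.537,.004,.036,-.02)"
```

```text
clock: 15.87
eef_pos: [0.5292, 0.0051, 0.0357]
eef_rot: [[0.999, -0.018, 0.033], [-0.018, -1.0, 0.001], [0.033, -0.002, -0.999]]
ft_force: [-3.3, -0.7, -3.6]
finger_gap: 0.278
t 15.87 p [0.5292 0.0051 0.0357] yaw -0.0185 F [-3.3 -0.7 -3.6] gap 25.8
shift(tool) [ 7.8  0.9 -0. ] turn [-0.0021 -0.0325  0.0016]
```

```bash

python3 -m inch '[0,0,0,0,-0.012,0,0,0,0,0,-0.01,0,4,0,0,0,-0.006,0,5,0,0,0,0.003,0,5,0,0,0,0.005,0,0,0,0,0,0,0,0,0,0,0,0,0,0,0,0,0,0,0,0,0,0,0,0,0,0,0,0,0,0,0]'
python3 m.py 6
```

```text
clock: 16.7
eef_pos: [0.5425, 0.0049, 0.037]
eef_rot: [[1.0, -0.018, 0.007], [-0.018, -1.0, 0.002], [0.007, -0.002, -1.0]]
ft_force: [-1.7, -0.2, -4.5]
finger_gap: 0.276
t 16.7 p [0.5425 0.0049 0.037 ] yaw -0.0182 F [-1.7 -0.2 -4.5] gap 25.7
shift(tool) [-82.5   2.4   0.5] turn [-0.0019 -0.0069  0.0018]
top feeler []
top feeler_tip []
top feeler_grip []
top feeler_band []
top clamp_mouth [(0.29, array([0.6741, 0.0026, 0.0879]))]
top post_mid [(0.8, array([ 0.6723, -0.0033,  0.0895]))]
scene feeler [(0.52, array([0.5172, 0.0038, 0.0352]))]
scene feeler_tip []
scene feeler_grip [(0.48, array([0.5376, 0.0031, 0.0445]))]
scene feeler_band [(0.7, array([0.6187, 0.0043, 0.0503]))]
scene clamp_mouth [(0.64, array([0.6162, 0.0038, 0.042 ]))]
scene post_mid [(0.71, array([0.6684, 0.0018, 0.0856]))]
```

View pics/scene6z.png

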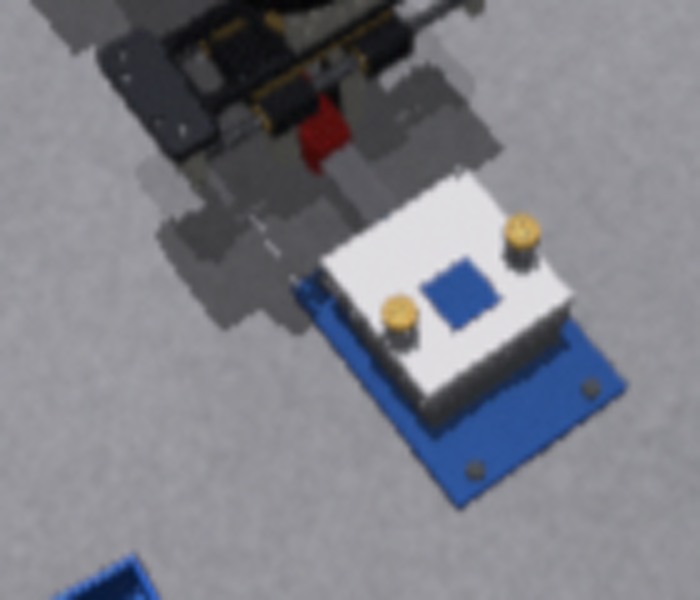

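The band centre is now about 49–50 mm in by TCP and network, past the 45 mm centre. I'll back out about 4 mm.

```bash

python3 -m inch '[-2,0,0.5,0,-0.003,0,-2,0,0,0,0,0,-1,0,0,0,0,0,0,0,0,0,0,0,0,0,0,0,0,0,0,0,0,0,0,0,0,0,0,0,0,0,0,0,0,0,0,0,0,0,0,0,0,0,0,0,0,0,0,0]'
python3 m.py 7
```

```text
clock: 18.23
eef_pos: [0.5405, 0.0048, 0.0376]
eef_rot: [[1.0, -0.018, 0.012], [-0.018, -1.0, 0.001], [0.012, -0.002, -1.0]]
ft_force: [3.0, -0.7, -5.7]
finger_gap: 0.278
t 18.23 p [0.5405 0.0048 0.0376] yaw -0.0183 F [ 3.  -0.7 -5.7] gap 25.8
shift(tool) [-80.5   2.2   0.7] turn [-0.0016 -0.0117  0.0017]
top feeler []
top feeler_tip []
top feeler_grip []
top feeler_band []
top clamp_mouth []
top post_mid [(0.8, array([ 6.721e-01, -5.000e-04,  9.030e-02]))]
scene feeler [(0.52, array([0.5146, 0.0063, 0.0357]))]
scene feeler_tip []
scene feeler_grip [(0.62, array([0.537 , 0.0074, 0.0464]))]
scene feeler_band [(0.47, array([0.6162, 0.0067, 0.0462]))]
scene clamp_mouth [(0.89, array([0.6147, 0.0037, 0.0469]))]
scene post_mid [(0.61, array([0.6682, 0.0046, 0.0881]))]
```

View pics/top7z.png

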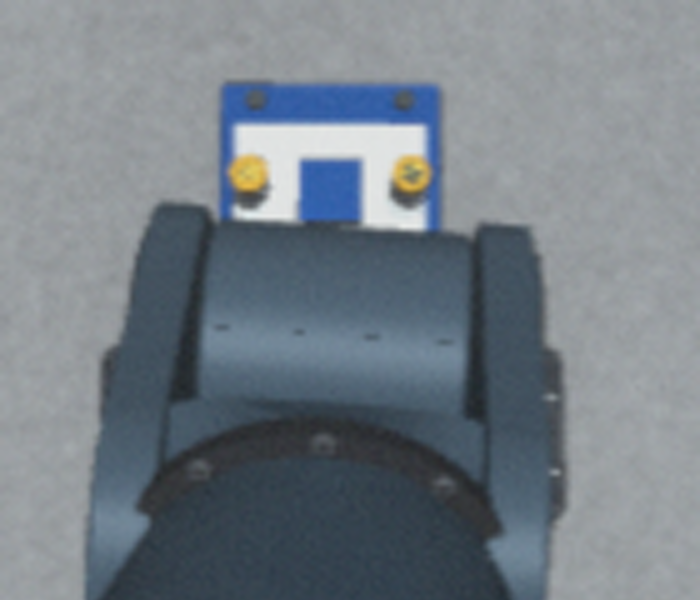

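```bash

python3 -m inch '[-1,0,0.7,0,-0.006,0,-1,0,0.7,0,-0.006,0,-1,0,0.3,0,-0.003,0,0,0,0,0,0,0,0,0,0,0,0,0,0,0,0,0,0,0,0,0,0,0,0,0,0,0,0,0,0,0,0,0,0,0,0,0,0,0,0,0,0,0]'
python3 m.py 8
```

```text
clock: 19.77
eef_pos: [0.5403, 0.0047, 0.0377]
eef_rot: [[1.0, -0.018, 0.003], [-0.018, -1.0, 0.001], [0.003, -0.001, -1.0]]
ft_force: [2.6, 0.2, -1.4]
finger_gap: 0.275
t 19.77 p [0.5403 0.0047 0.0377] yaw -0.0183 F [ 2.6  0.2 -1.4] gap 25.6
shift(tool) [-80.3   2.2   1.5] turn [-0.0013 -0.0028  0.0017]
top feeler []
top feeler_tip [(0.72, array([0.4211, 0.2394, 0.0015]))]
top feeler_grip []
top feeler_band []
top clamp_mouth [(0.63, array([0.4186, 0.2395, 0.0023]))]
top post_mid [(0.57, array([6.74e-01, 2.00e-04, 8.92e-02]))]
scene feeler [(0.71, array([0.5137, 0.0035, 0.0368]))]
scene feeler_tip []
scene feeler_grip [(0.7, array([0.6676, 0.0029, 0.0899]))]
scene feeler_band [(0.53, array([0.6169, 0.0034, 0.0469]))]
scene clamp_mouth [(0.62, array([0.615 , 0.0021, 0.048 ]))]
scene post_mid [(0.97, array([0.6703, 0.005 , 0.0883]))]
```

View pics/scene8z.png

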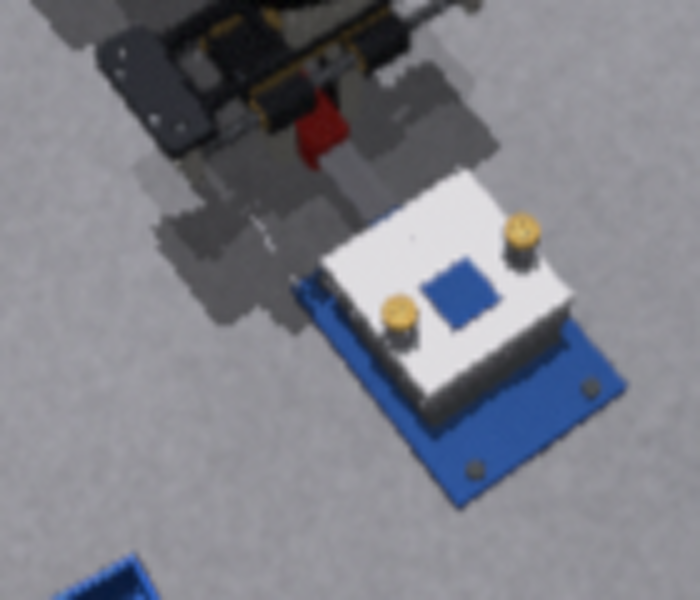

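```bash
python3 - <<'E'
from h import *
c=viewer.camera('scene')
o=-np.array(c['R']).T@c['t']; print(o)
for ze in (.059,.061):
  e=np.array([.615,.005,ze]); d=e-o; print(ze,(e+d*((.048-ze)/d[2])).round(4))
cv2.imwrite('pics/s9.png',cv2.resize(c['image'][190:230,225:275],None,fx=14,fy=14,interpolation=cv2.INTER_NEAREST))
# pixels: handle front edge / plate edge / band, crop offset
hsv=cv2.cvtColor(c['image'],cv2.COLOR_BGR2HSV)
b=(hsv[...,0]>100)&(hsv[...,0]<130)&(hsv[...,1]>90); b[:200]=0;b[222:]=0;b[:,:238]=0;b[:,256:]=0
v,u=np.nonzero(b); print(list(zip(u,v)), px2plane(c,np.c_[u,v],.048).round(4)[:12] if len(u) else '')
E
```

```text
[ 0.98524431 -0.25740177  0.93949012]
0.059 [0.6104 0.0083 0.048 ]
0.061 [0.6095 0.0089 0.048 ]
[]
```

View pics/s9.png

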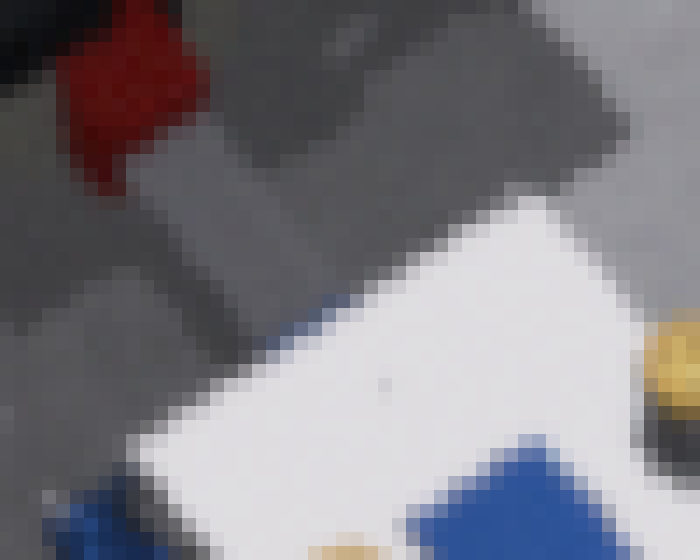

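A thin sliver of the blue band shows just ahead of the plate edge, at about (247,213) in the full picture. That puts the tip about 46 mm in, which agrees with the other readings. Handing in.

```bash
python3 -c "
from station import finish_job,readout
print(finish_job()); s=readout.observe(); print(s['clock'],s['eef_pos'],s['ft_force'],s['finger_gap'])"
```

```text
the job is handed in; nothing more can be done
None
the job is handed in; nothing more can be done
```

I gripped the feeler, lifted it clear and slid the blade between the clamp plates. I handed the job in at about 20 s of the 35 s, with the feeler still gripped and held still.

**Depth:** my last checks put the tip 46–48 mm beyond the front edge, inside the allowed 36–54 mm. The TCP position gave about 48 mm, while the band detection and the sliver of blue visible at the plate edge gave about 46–47 mm.

**Alignment:** the blade is within about 2 mm of the middle and about 0.01 rad of straight. The tool's pitch is 0.003 rad.

**Grip and force:** the fingers stand at 25.6 mm on the 26 mm handle, and the last wrist force was under 3 N per axis.

**What went wrong on the way:**
- On the first two pushes the wrist gave way and pitched nose-down at the mouth. I levelled it and pushed again.
- The blade then went in to about 50 mm, so I pulled it back 2 mm. A second small pull-back was taken up by the drag and did not move it.

**Not checked:** plate lift and clamp contact force can't be read directly. I inferred them from the 3 mm blade sitting in a 1 mm gap and from the drag. I did not re-measure the screwdriver, oil bottle and bin at the end; I never moved the arm near the oil bottle or screwdriver, and only passed close to the bin when picking up the feeler.

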